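# Start the tube warmer through its push-latch cover

### The arm

A 7-joint arm with a two-finger parallel gripper is mounted at the origin on a cart in front of the work surface, level with it; the furniture and walls round the work are solid. World frame = base frame: x ahead of the robot, y to its left, z up, the work surface at z = 0. Lengths are in m, angles in rad, forces in N, time in s.
With the tool pointing down it reaches from about 0.4 to 0.9 m from the base axis. Payload 5.5 kg.
Tool frame: the origin (TCP) lies midway between the tips of the shut fingers; the grasp point (between the pads) lies 19 mm behind it (robot.grip_depth is the distance from the TCP to the grasp point, in m); z points along the fingers, y is the direction in which the jaws open and shut (so a half turn about z gives the same grasp; the last joint's range is limited). The gripper opens to 85 mm and grips with 20 to 120 N. Pads are 22 mm wide; open, the fingers measure 114 mm over their backs; the gripper's body (76 mm by 85 mm) begins 54 mm behind the grasp point. The pads swing forward as they close: fully open they stand 13 mm farther back than shut.
Start: joints at [-1.078, 0.501, -0.427, 1.55, 0.221, 1.138, -0.21], TCP at [0.148, 0.633, 0.209] pointing down, gripper open.
Joint ranges: [-2.88, 2.88], [-0.31, 2.03], [-1.54, 1.56], [0.2, 2.42], [-1.41, 4.55], [0.19, 2.02], [-2.57, 2.57]. Speed limits (rad/s): [2.57, 2.57, 3.14, 3.14, 3.14, 3.14, 3.14].

### API

Orientations are given as a unit quaternion [x, y, z, w].
In Python, from workcell import robot gives the robot as it stands. The module is installed in compiled form; this text tells all that it offers.
- The arm moves only by the shell command python3 -m crank 'ROWS' [FORCE]. ROWS is JSON, one flat list of numbers, 7 for each row, row after row: the opening, from 0 (shut) to 1 (fully open), then the shift along the tool's x, y, z in mm, then the turn, a rotation vector about the tool's x, y, z in units of 5 degrees (1.0 is 5 degrees). A call has 1 to 12 rows; each row is the pose to reach, as a shift and turn from the pose commanded when the call began, along the tool's axes at that moment; what a row does not reach only later rows make up. A row lasts 1/8 s, in which the tool goes at most 62.5 mm and 10.7 degrees, less where a joint would pass 70% of its speed; a pose out of reach is approached as far as the arm can. A call with a gripper value outside its range is refused whole. The fingers move at their own pace and stop on an object; FORCE is the grip in N (left out, the last holds). Time passes only in rows, so rows that repeat a pose let the fingers close. It gives the time, the measured TCP pose, the force and the opening at its end, in the units of the state.
- robot.read_state(): the state, without advancing time (a new reading comes with each control period).
- robot.get_image(name): name is "scene" or "top" or "wrist"; returns (picture, depth): 384x512x3 uint8, red, green, blue; 384x512 float32, m along the optical axis (not along the pixel's ray), 0 where there is no reading.
- robot.camera_model(name): a dict with "intrinsics" (3x3 intrinsics, pixels), "xyz" and "orientation" of the camera in the world. Camera axes: x right, y up, looking along -z (the intrinsics and any distortion apply to the point x, -y, -z); pixel columns grow to the right and rows downward; lengths in m; the calibration is good to about 2 mm. A picture is of the moment at which its call begins: read the wrist's pose just before it. camera_model takes no time and is no camera call; for the wrist camera it gives the pose at the moment of the call.
- robot.hand_in(): hands the job in, once; it reports no verdict.
Trained networks look in the newest picture that a camera, given by its name, has taken for a name from the list of things; names that differ only in an ending like _2 or _b are one class to them, and where a whole thing is asked for, a point or a joint stands for the part that bears it (a point fixed in the world has none). Each returns a list of dicts, best first, with "p" (0 to 1); they miss things now and then, are a little off and sometimes report something else, mostly with a low value. They report only what shows in the picture. A call takes as long as a camera call.
- robot.find_in(camera, label): "location" ([row, column] in pixels, amid what is visible of it).
- robot.place_of(camera, label): "location" ([row, column] in pixels: a listed point, or the origin of a listed thing).
The state is a dict: "time": time; "joints": joint angles; "dq": joint speeds; "effort": joint torques, N m; "tcp_pos": TCP position; "tool_rot": TCP orientation; "force": force on the tool from outside, world axes, zero at the start; "ft_torque": the same for the moment, N m; "grip_width": finger opening in m.
Only numpy, scipy, OpenCV 4.12 (cv2) and the standard library are available. Lean on these libraries where they do the work, as an engineer would, in place of code of your own. Each camera call takes 0.05 s, during which the arm holds its last target.

### The job

The tube warmer on the desk has its two buttons under a blue push-latch cover. Using only closed fingertips to press and push, press the front of the cover in and let go so that it springs open, press the green button fully in, then push the cover back down and press it in until it latches shut and stays shut when you let go. Do not press the red button, and do not grasp, lift or knock over any of the things standing around.

Things in the scene. Friction and masses are not known exactly. Their poses are not given: they have to be found in the camera images.
- warmer: tube warmer, a white box 214 mm deep (along its x), 190 mm wide, with a blue cover over its front and a low metal block with wells at its back (top 57 mm above the desk); it does not move. Origin on the desk under its middle; x points from its front (cover edge, towards the robot) to its back, y to its left, z up
- hinge (a point): middle of the cover's hinge line, which runs along the warmer's y, 70 mm above the desk; the cover is a plate 198 mm wide and 8 mm thick (4 mm either side of the hinge line's plane) that reaches 148 mm from the hinge line towards the warmer's front and swings up and back about it. A thin steel striker stands 36 mm out of its inner face, in the middle, 120 mm from the hinge line
- press_spot (a point): centre of the white ring on the cover's outer face, 120 mm from the hinge line and midway across: the place to press. 74.5 mm above the desk when the cover is latched; it turns with the cover
- cover (a joint): cover angle in rad: 0 latched shut and level, 1.6 fully open (upright, leaning 2 degrees back), negative when pressed in; stop at -0.075 (the press spot 9 mm down). Latched, a press beyond about -0.055 (6.5 mm at the press spot, about 1 N, then a hard stop) and letting go frees it, and a spring of about 1 N swings it fully open within 2 s. Pushed down from open (2 to 6 N at the press spot) past 0 to beyond about -0.055 and let go, it latches and rests within 0.02 of 0
- start_top (a point): middle of the top of the green button, 28 mm across, 50 mm above the desk, on the panel under the cover, 83 mm in front of the hinge line and 40 mm left or right of the middle (the two buttons swap places); pressed straight down. Reachable only with the cover open
- start (a joint): travel of the green button in m: 0 up, 0.006 fully in; spring return, 5 N when fully in
- stop_top (a point): middle of the top of the red button, same size and height, 80 mm beside the green one; not to be pressed
- stop (a joint): travel of the red button in m: 0 up, 0.006 fully in
- vial_blue: small glass vial with a blue cap, 14 mm across, 42 mm tall; loose, leave it alone. Origin at the centre of its underside
- vial_white: small glass vial with a white cap, 14 mm across, 42 mm tall; loose, leave it alone. Origin at the centre of its underside
- dropper: dropper bottle with a green cap, 33 mm across, 80 mm tall; loose, leave it alone. Origin at the centre of its underside
- dropper_dark: dropper bottle with a dark cap, 33 mm across, 80 mm tall; loose, leave it alone. Origin at the centre of its underside
- cap: red tube cap with a grey top, 16 mm across, 20 mm tall; loose, leave it alone. Origin at the centre of its underside
- tape: roll of tape lying flat, 98 mm across, 25 mm tall; loose, leave it alone. Origin at the centre of its underside

How it is judged:
On the way, in this order (a step that is already met when the one before it is completed fails the run):
1. the latched cover is pressed in (value of joint cover below -0.045 rad), for 0.02 s.
2. the cover has sprung open (value of joint cover above 1.2 rad), for 0.2 s.
3. the green button is pressed fully in with the cover open (value of joint start above 0.0045 m and value of joint cover above 0.9 rad), for 0.05 s.
4. the cover is pressed in again (value of joint cover below -0.045 rad), for 0.02 s.
At the end, for the whole second after the job is handed in: the cover is latched shut by itself (within 0.05 rad of level, at rest) and both buttons are up (value of joint cover between -0.02 and 0.05 rad and velocity of joint cover below 0.05 rad/s and value of joint each of start, stop below 0.001 m); the robot touches nothing.
It fails at once if the red button is pressed (3 mm or more) (value of joint stop above 0.003 m).
It fails at once if a thing standing around is moved more than 20 mm (or lifted) (distance of any of vial_blue, vial_white, dropper, dropper_dark, cap, tape from where it was at the start of the episode above 0.02 m).
It fails at once if a thing standing around is tipped over (angle between any of vial_blue, vial_white, dropper, dropper_dark, cap, tape's own z axis and vertical above 0.5 rad).
It also fails if it takes over 58 s, if anything falls off the work surface, if the arm or the gripper's body presses on something with over 40 N, if the wrist force passes 120 N, or if a joint passes its speed limit or range.

## Working session

There is one attempt and no reset: what is moved stays moved. The work goes in short steps, Python scripts to look and compute and a shell command to move; the robot and the scene stay as the last step left them, time stands still between calls to the robot, and variables do not carry over. Pictures are saved under pics/ and viewed, and the job is handed in when it is done.

```bash
mkdir -p pics; cat > h.py <<'E'
import numpy as np, cv2
from workcell import robot
from scipy.spatial.transform import Rotation as R
def snap(cam,fn):
    im,d=robot.get_image(cam); cv2.imwrite('pics/'+fn,cv2.cvtColor(im,cv2.COLOR_RGB2BGR)); return im,d
def px2w(cam,rc,d=None,z=None,m=None):
    m=m or robot.camera_model(cam);K=np.array(m['intrinsics']);r,c=rc
    v=np.linalg.inv(K)@[c,r,1]; v=np.array([v[0],-v[1],-v[2]])
    Rm=R.from_quat(m['orientation']).as_matrix();p=np.array(m['xyz']);w=Rm@v
    if z is not None: return p+w*(z-p[2])/w[2]
    dd=d[int(round(r))-1:int(round(r))+2,int(round(c))-1:int(round(c))+2]; return p+w*np.median(dd[dd>0])
def w2px(cam,P):
    m=robot.camera_model(cam);K=np.array(m['intrinsics']);q=R.from_quat(m['orientation']).inv().apply(np.array(P)-m['xyz'])
    u=K@[q[0],-q[1],-q[2]];return u[1]/u[2],u[0]/u[2]
E
python3 - <<'E'
from h import *
s=robot.read_state();print(s)
for c in['scene','top']:
    im,d=snap(c,c+'0.png'); print(c,robot.camera_model(c))
    for l in['press_spot','hinge','warmer','vial_blue','vial_white','dropper','dropper_dark','cap','tape']:
        for o in robot.place_of(c,l)[:2]:
            z={'press_spot':.0745,'hinge':.07}.get(l,0)
            print(l,round(o['p'],2),np.round(o['location'],1),px2w(c,o['location'],z=z).round(3))
print(robot.read_state()['time'])
E
```

```text
{'time': 0.0, 'joints': array([-1.07781387,  0.5018561 , -0.42675143,  1.55149009,  0.22081083,
        1.13832849, -0.21030857]), 'dq': array([-0.00011007, -0.0015748 ,  0.00101463,  0.00134558, -0.00073303,
       -0.0018485 , -0.00043775]), 'effort': array([-3.18680122e-04, -5.69517267e+01, -5.81629202e+00, -2.80929923e+01,
        1.05528187e-02,  1.19515331e-02, -2.89199555e-06]), 'tcp_pos': array([0.14794319, 0.63214747, 0.20813406]), 'tool_rot': array([ 1.14626690e-01,  9.93408122e-01, -1.00409027e-03, -1.30792579e-04]), 'force': array([-0.50157768, -0.74661194,  0.31266347]), 'ft_torque': array([ 0.05441119, -0.03886882, -0.00310266]), 'grip_width': 0.08557397302582927}
scene {'intrinsics': array([[391.10662462,   0.        , 252.95806911],
       [  0.        , 391.10662462, 190.21958625],
       [  0.        ,   0.        ,   1.        ]]), 'xyz': array([ 0.09704777, -0.67508419,  0.83094853]), 'orientation': array([ 0.37014553, -0.13550043, -0.29588211,  0.87010672])}
press_spot 0.8 [205.8 205. ] [ 0.456 -0.027  0.075]
hinge 0.66 [189.5 236.6] [ 0.564 -0.022  0.07 ]
warmer
[... 499 characters left out ...]
194.0508886 ],
       [  0.        ,   0.        ,   1.        ]]), 'xyz': array([ 0.5092269 , -0.05911946,  1.20554585]), 'orientation': array([ 0.018461  , -0.02659257, -0.70423071,  0.70923278])}
press_spot 0.73 [246.8 242.4] [ 0.461 -0.029  0.075]
hinge 0.78 [198.3 240.5] [ 0.572 -0.023  0.07 ]
warmer 0.89 [216.6 241.8] [ 0.531 -0.025  0.   ]
vial_blue 0.55 [236.6 187. ] [0.482 0.108 0.   ]
vial_white 0.45 [220. 302.] [ 0.524 -0.171  0.   ]
vial_white 0.29 [251.2 243.6] [ 0.447 -0.03   0.   ]
dropper 0.63 [186.8 182.3] [0.602 0.121 0.   ]
dropper_dark 0.55 [202.4 296.8] [ 0.566 -0.159  0.   ]
cap 0.54 [173.2 302. ] [ 0.638 -0.171  0.   ]
tape 0.77 [218.9 386.8] [ 0.528 -0.379  0.   ]
1.0
```

View pics/scene0.png

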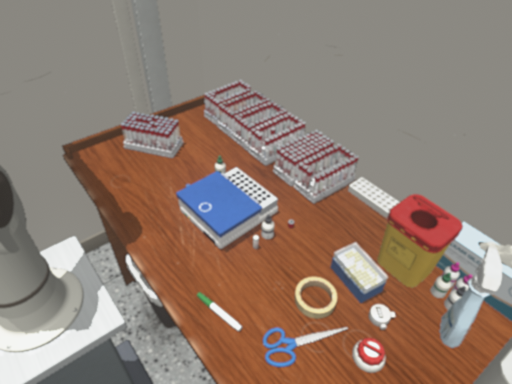

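View pics/top0.png

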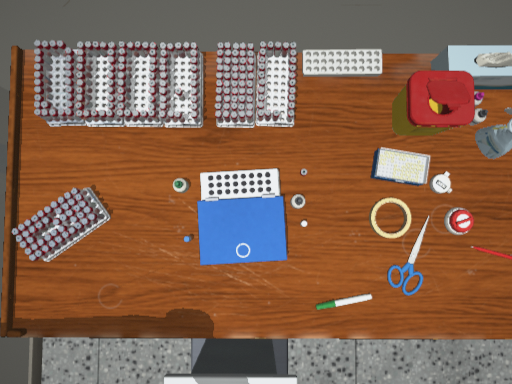

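The top view shows the blue cover with its white ring near (250,243). A vial and dropper stand at its left (238,187; 184,180) and right (224,304; 201,298). I'll fit the cover and ring precisely.

```bash
python3 - <<'E'
from h import *
for c in['top','scene']:
    im,d=robot.get_image(c)
    hsv=cv2.cvtColor(im,cv2.COLOR_RGB2HSV)
    m=cv2.inRange(hsv,(105,150,80),(125,255,255))
    n,l,st,ce=cv2.connectedComponentsWithStats(m);i=1+np.argmax(st[1:,4]);m=(l==i).astype(np.uint8)
    cn,hi=cv2.findContours(m,cv2.RETR_CCOMP,cv2.CHAIN_APPROX_NONE)
    big=max(cn,key=cv2.contourArea)
    pts=np.array([px2w(c,(p[0][1],p[0][0]),z=.074) for p in big])
    r=cv2.minAreaRect((pts[:,:2]*1000).astype(np.float32));print(c,r,cv2.boxPoints(r))
    x,y,w,h=cv2.boundingRect(big)
    filled=np.zeros_like(m);cv2.drawContours(filled,[big],-1,1,-1);hole=cv2.erode(filled,np.ones((5,5)))&(1-m)
    hsvh=hole&(hsv[...,1]<130)
    ys,xs=np.nonzero(hsvh);print(len(ys)); rc=((ys.min()+ys.max())/2,(xs.min()+xs.max())/2);print(rc,px2w(c,rc,z=.0745),px2w(c,rc,d=d))
E
```

```text
top ((499.6795959472656, -26.665557861328125), (144.4651336669922, 195.4622039794922), 3.748661994934082) [[ 421.2119     66.133896]
 [ 433.9912   -128.91011 ]
 [ 578.1473   -119.46501 ]
 [ 565.368      75.578995]]
103
(np.float64(250.0), np.float64(243.0)) [ 0.45369035 -0.03036941  0.0745    ] [ 0.45378413 -0.03041796  0.07641   ]
scene ((345.1596984863281, -459.4786376953125), (25.986051559448242, 49.76038360595703), 28.92472267150879) [[ 321.7539  -443.9863 ]
 [ 345.82104 -487.5394 ]
 [ 368.5655  -474.97098]
 [ 344.49835 -431.41788]]
0Traceback (most recent call last):
  File "<stdin>", line 14, in <module>
    return umr_minimum(a, axis, None, out, keepdims, initial, where)
ValueError: zero-size array to reduction operation minimum which has no identity
```

```bash
cat >> h.py <<'E'
YAW=np.radians(3.75); HINGE=np.array([.5735,-.0219,.07])
WR=R.from_euler('z',YAW)
def W(x,y,z): # warmer-aligned, relative to hinge; z absolute
    p=HINGE+WR.apply([x,y,0]); p[2]=z; return p
def rel(targets,tilt=0,pose=None):
    """tilt deg: gripper leans to robot"""
    s=robot.read_state(); q=R.from_quat(s['tool_rot']);p=s['tcp_pos']
    if pose: p,q=np.array(pose[0]),R.from_quat(pose[1])
    for i,t in enumerate(targets):
        ti=tilt[i] if np.ndim(tilt) else tilt
        # tool z: down, leaning forward at tip
        base=WR*R.from_matrix(np.array([[-1,0,0],[0,1,0],[0,0,-1.]]).T)
        g=WR*R.from_euler('y',-ti,degrees=True)*WR.inv()*base
        print(np.round(q.inv().apply(np.array(t)-p)*1000,1),np.round(np.degrees((q.inv()*g).as_rotvec())/5,2))
E
python3 - <<'E'
from h import *
rel([[.27,.35,.22],W(-120,0,0)*0+W(-.12,0,.16),W(-.12,0,.10)])
print(W(-.12,0,.1))
E
```

```text
[-183.2 -247.7  -10.8] [ 0.   -0.   -3.38]
[-448.6 -575.6   49.2] [ 0.   -0.   -3.38]
[-448.6 -575.6  109.2] [ 0.   -0.   -3.38]
[ 0.45375693 -0.02974838  0.1       ]
```

```bash
python3 -m crank '[0,-38,-48,-5,0,0,0, 0,-76,-96,-10,0,0,-0.5, 0,-114,-144,-10,0,0,-1, 0,-150,-195,-10,0,0,-1.5, 0,-185,-245,-10,0,0,-2, 0,-222,-293,-10,0,0,-2.5, 0,-260,-341,-5,0,0,-3, 0,-298,-389,0,0,0,-3.4, 0,-336,-437,10,0,0,-3.4, 0,-375,-485,20,0,0,-3.4, 0,-412,-530,35,0,0,-3.4, 0,-449,-576,49,0,0,-3.4]' 40
python3 -c "
from h import *
rel([W(-.12,0,.16),W(-.12,0,.085),W(-.12,0,.066)])"
```

```text
time: 2.6
tcp_pos: [0.4551, -0.0318, 0.1603]
tool_rot: [-0.034, 0.999, 0.0, 0.001]
force: [0.9, 0.6, 0.7]
grip_width: -0.0004
[1.2 2.1 0.3] [-0.    0.02  0.02]
[ 1.3  2.1 75.3] [-0.    0.02  0.02]
[ 1.4  2.1 94.3] [-0.    0.02  0.02]
```

```bash
python3 -m crank '[0,1,2,35,0,0,0, 0,1,2,65,0,0,0, 0,1,2,77,0,0,0, 0,1,2,77,0,0,0]'
python3 -c "
from h import *
snap('scene','s1.png');im,d=snap('wrist','w1.png')"
```

```text
time: 3.1
tcp_pos: [0.4525, -0.0281, 0.0829]
tool_rot: [-0.034, 0.999, 0.0, -0.001]
force: [0.0, -0.4, -0.1]
grip_width: -0.0002
```

View pics/s1.png

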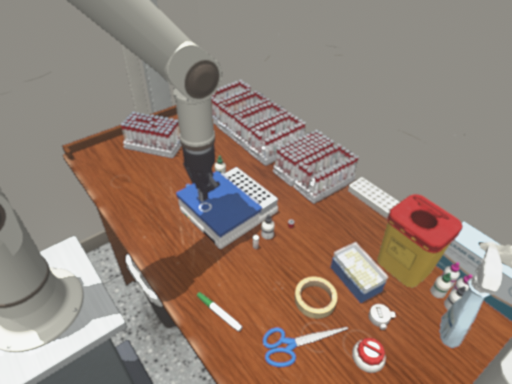

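View pics/w1.png

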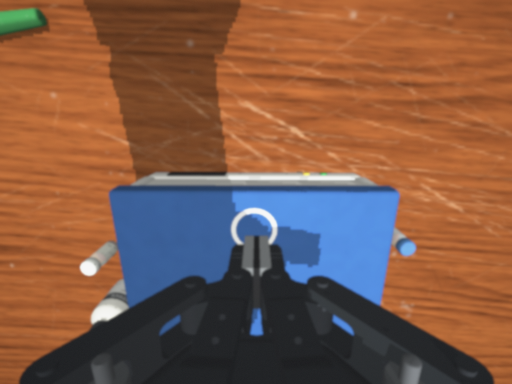

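The wrist view has the closed tips over the ring at about (256,235). Next I press in slowly.

```bash
python3 -m crank '[0,0,0,6,0,0,0, 0,0,0,11,0,0,0, 0,0,0,15,0,0,0, 0,0,0,17,0,0,0, 0,0,0,17,0,0,0]'
```

```text
time: 3.82
tcp_pos: [0.4527, -0.0283, 0.066]
tool_rot: [-0.033, 0.999, 0.0, -0.0]
force: [-0.8, -0.4, 0.3]
grip_width: -0.0002
```

```bash
python3 -m crank '[0,0,0,1,0,0,0, 0,0,0,2,0,0,0, 0,0,0,2,0,0,0]'
```

```text
time: 4.2
tcp_pos: [0.4529, -0.0283, 0.0641]
tool_rot: [-0.033, 0.999, 0.0, -0.0]
force: [-0.7, -0.2, 0.2]
grip_width: -0.0004
```

```bash
python3 -m crank '[0,0,0,1,0,0,0, 0,0,0,2,0,0,0, 0,0,0,2,0,0,0]'; python3 -c "
from h import *
snap('wrist','w2.png')"
```

```text
time: 4.58
tcp_pos: [0.4528, -0.0283, 0.0621]
tool_rot: [-0.033, 0.999, 0.0, -0.0]
force: [-0.3, -0.5, -0.3]
grip_width: -0.0003
```

View pics/w2.png

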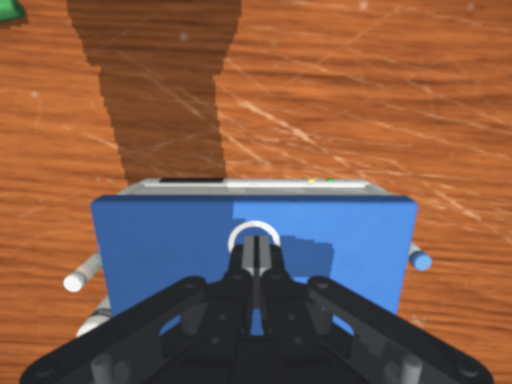

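```bash
python3 -c "
from h import *
im,d=robot.get_image('wrist')
for rc in [(205,130),(205,250),(205,380),(240,200),(240,310),(280,150),(280,370),(241,257),(250,257)]: print(rc,px2w('wrist',rc,d=d).round(4))
im,d=robot.get_image('top')
for rc in [(250,243),(260,215),(260,270),(220,210),(220,275)]: print(rc,px2w('top',rc,d=d).round(4))
print(robot.read_state()['force'])
"
```

```text
(205, 130) [ 0.433  -0.1057  0.074 ]
(205, 250) [ 0.4283 -0.0341  0.0739]
(205, 380) [0.423  0.0434 0.0739]
(240, 200) [ 0.4531 -0.0638  0.0744]
(240, 310) [0.4485 0.0044 0.0746]
(280, 150) [ 0.4847 -0.0966  0.0737]
(280, 370) [0.475  0.0477 0.0737]
(241, 257) [ 0.4411 -0.0291  0.0951]
(250, 257) [ 0.441  -0.0292  0.1054]
(250, 243) [ 0.4736 -0.0407  0.4792]
(260, 215) [ 0.4602 -0.0016  0.4984]
(260, 270) [ 0.4582 -0.0806  0.4636]
(220, 210) [0.5213 0.0456 0.0731]
(220, 275) [ 0.5223 -0.1028  0.074 ]
[0.10649786 0.10965025 0.10487674]
```

```bash
python3 -c "
from h import *
im,d=robot.get_image('wrist')
for r in range(228,252,1): print(r,im[r,250],im[r,262],px2w('wrist',(r,250),d=d).round(4),px2w('wrist',(r,262),d=d).round(4))
m=robot.camera_model('wrist');print(m)
s=robot.read_state();print(s['tcp_pos'],w2px('wrist',s['tcp_pos']))
cv2.imwrite('pics/w3.png',cv2.cvtColor(cv2.resize(im[190:300,180:340],None,fx=5,fy=5,interpolation=2),4))
"
```

```text
228 [ 67 100 154] [148 168 208] [ 0.4429 -0.0332  0.0746] [ 0.4423 -0.0259  0.0748]
229 [ 60  96 153] [ 88 117 170] [ 0.4435 -0.0332  0.0747] [ 0.4429 -0.0259  0.0749]
230 [ 60  96 153] [ 64  99 156] [ 0.4442 -0.0332  0.0746] [ 0.4435 -0.0258  0.0751]
231 [ 60  96 153] [ 60  96 154] [ 0.4449 -0.0331  0.0745] [ 0.4442 -0.0258  0.0752]
232 [ 60  97 153] [ 60  96 154] [ 0.4454 -0.0331  0.0749] [ 0.4449 -0.0257  0.0749]
233 [ 60  97 152] [ 60  96 153] [ 0.4459 -0.033   0.0753] [ 0.4456 -0.0257  0.075 ]
234 [ 66  96 146] [ 66  96 147] [ 0.4463 -0.033   0.076 ] [ 0.4461 -0.0256  0.0753]
235 [ 80  99 132] [ 80  99 133] [ 0.4417 -0.033   0.087 ] [ 0.4412 -0.0262  0.087 ]
236 [ 96 104 118] [ 96 105 118] [ 0.4416 -0.033   0.0885] [ 0.441  -0.0263  0.0889]
237 [105 109 112] [104 109 112] [ 0.4416 -0.033   0.0899] [ 0.441  -0.0263  0.0902]
238 [108 111 112] [107 110 112] [ 0.4417 -0.0329  0.0908] [ 0.4412 -0.0263  0.091 ]
239 [108 111 112] [108 111 112] [ 0.4419 -0.0329  0.0918] [ 0.4411 -0.0264  0.0925]
240 [108 111 111] [107 111 112] [ 0.4419 -0.0329  0.0929] [ 0.441  -0.0264  0.0938]
241 [107
[... 619 characters left out ...]
6 -0.0327  0.1026] [ 0.4414 -0.0265  0.1021]
249 [107 110 111] [107 111 111] [ 0.4415 -0.0327  0.1038] [ 0.4413 -0.0266  0.1034]
250 [107 110 111] [107 110 111] [ 0.4414 -0.0326  0.1051] [ 0.4412 -0.0266  0.1047]
251 [108 111 111] [107 110 111] [ 0.4415 -0.0326  0.1059] [ 0.4413 -0.0266  0.1056]
{'intrinsics': array([[268.41273997,   0.        , 256.12120758],
       [  0.        , 268.41273997, 197.89767533],
       [  0.        ,   0.        ,   1.        ]]), 'xyz': array([ 0.3759346 , -0.0338809 ,  0.22582028]), 'orientation': array([-0.10384558, -0.11062047,  0.72193406,  0.67512252])}
[ 0.45292957 -0.0282685   0.06220171] (np.float64(234.68876044010844), np.float64(256.93979920300575))
```

View pics/w3.png

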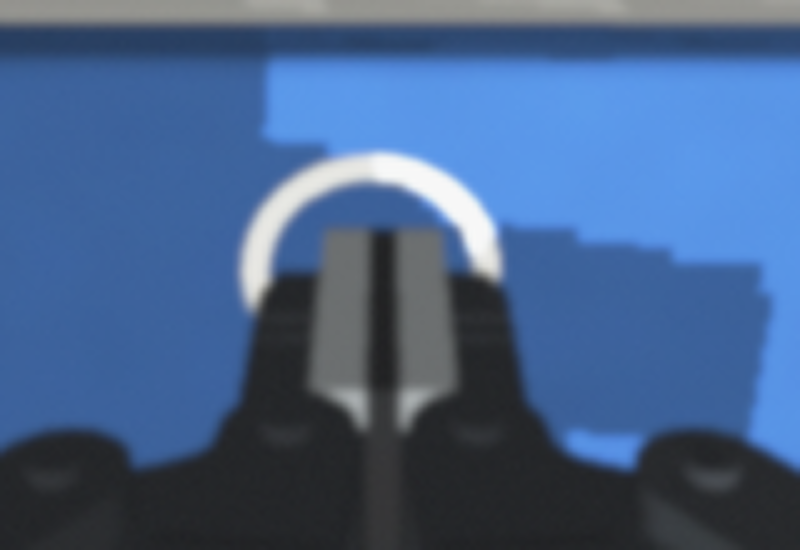

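Depth shows the visible fingertip edge at z≈0.087 while the cover is still level at 0.0745. So the tips sit about 12 mm above the cover and haven't touched it, whatever the TCP reads. I'll keep descending carefully, watching force and depth.

```bash
cat >> h.py <<'E'
def chk():
    im,d=robot.get_image('wrist')
    tip=px2w('wrist',(235,250),d=d)
    print('tip',tip.round(4),'cover',px2w('wrist',(205,130),d=d).round(4),px2w('wrist',(240,200),d=d).round(4),px2w('wrist',(280,370),d=d).round(4))
    s=robot.read_state();print(s['tcp_pos'].round(4),s['force'].round(2))
    return im,d
E
python3 -m crank '[0,0,0,4,0,0,0, 0,0,0,8,0,0,0, 0,0,0,8,0,0,0]'; python3 -c "
from h import *
chk()"
python3 -m crank '[0,0,0,2,0,0,0, 0,0,0,4,0,0,0, 0,0,0,4,0,0,0]'; python3 -c "
from h import *
chk()"
```

```text
time: 5.15
tcp_pos: [0.4524, -0.0282, 0.0537]
tool_rot: [-0.033, 0.999, 0.0, -0.001]
force: [0.4, 0.4, -0.8]
grip_width: -0.0001
tip [ 0.4413 -0.033   0.0789] cover [ 0.4308 -0.1032  0.071 ] [ 0.4486 -0.0621  0.0744] [0.4692 0.0431 0.074 ]
[ 0.4526 -0.0283  0.0539] [ 0.13 -1.    0.42]
time: 5.58
tcp_pos: [0.4529, -0.0283, 0.0501]
tool_rot: [-0.033, 0.999, 0.0, -0.0]
force: [0.1, -0.9, 0.5]
grip_width: -0.0002
tip [ 0.4418 -0.033   0.0748] cover [ 0.4306 -0.1027  0.0684] [ 0.4487 -0.0621  0.071 ] [0.4685 0.0423 0.0717]
[ 0.4529 -0.0282  0.0502] [-0.45 -0.55  1.65]
```

Contact: the cover has now moved about 3.5 mm in. The real tip is about 21 mm above the reported TCP, so I'll carry that offset. A few mm more.

```bash
python3 -m crank '[0,0,0,2,0,0,0, 0,0,0,4,0,0,0, 0,0,0,5,0,0,0, 0,0,0,5,0,0,0]'; python3 -c "
from h import *
chk()"
```

```text
time: 6.12
tcp_pos: [0.453, -0.0283, 0.0451]
tool_rot: [-0.033, 0.999, 0.0, -0.0]
force: [0.8, -0.9, 1.4]
grip_width: -0.0001
tip [ 0.4417 -0.033   0.07  ] cover [ 0.431  -0.1031  0.0625] [ 0.4491 -0.0622  0.0654] [0.4684 0.0421 0.067 ]
[ 0.453  -0.0283  0.0452] [-0.01 -0.1   1.98]
```

Cover is about 9 mm in at the ring, near the stop. Now release and retreat up and towards the robot.

```bash
python3 -m crank '[0,10,0,-45,0,0,0, 0,25,0,-105,0,0,0, 0,30,0,-165,0,0,0, 0,30,0,-220,0,0,0, 0,30,0,-250,0,0,0, 0,30,0,-250,0,0,0, 0,30,0,-250,0,0,0, 0,30,0,-250,0,0,0, 0,30,0,-250,0,0,0, 0,30,0,-250,0,0,0, 0,30,0,-250,0,0,0, 0,30,0,-250,0,0,0]'
python3 -m crank '[0,0,0,0,0,0,0, 0,0,0,0,0,0,0, 0,0,0,0,0,0,0, 0,0,0,0,0,0,0, 0,0,0,0,0,0,0, 0,0,0,0,0,0,0]'
python3 - <<'E'
from h import *
snap('scene','s4.png')
im,d=snap('wrist','w4.png')
for l in['start_top','stop_top','press_spot']:
    for o in robot.place_of('wrist',l)[:2]: print(l,round(o['p'],2),np.round(o['location'],1),px2w('wrist',o['location'],z=.05 if 's' in l[0] else 0).round(4))
for c in(.04,-.04): print(c,W(-.083,c,.05).round(4),np.round(w2px('wrist',W(-.083,c,.05)),1))
E
```

```text
time: 7.68
tcp_pos: [0.423, -0.0303, 0.2951]
tool_rot: [-0.033, 0.999, 0.0, -0.0]
force: [-0.4, 0.9, 0.5]
grip_width: 0.0001
time: 8.43
tcp_pos: [0.423, -0.0303, 0.2952]
tool_rot: [-0.033, 0.999, 0.0, -0.0]
force: [0.1, -0.1, 0.2]
grip_width: -0.0
start_top 0.65 [207.2 278. ] [0.4876 0.0088 0.05  ]
stop_top 0.77 [206.2 229.8] [ 0.4911 -0.0689  0.05  ]
stop_top 0.4 [194.8 330.2] [0.4612 0.0897 0.05  ]
press_spot 0.59 [314.9 254.9] [ 0.7442 -0.012   0.    ]
press_spot 0.23 [205.9 232.2] [ 0.508  -0.0687  0.    ]
0.04 [0.4881 0.0126 0.05  ] [207.6 280.3]
-0.04 [ 0.4933 -0.0672  0.05  ] [207.6 230.8]
```

View pics/s4.png

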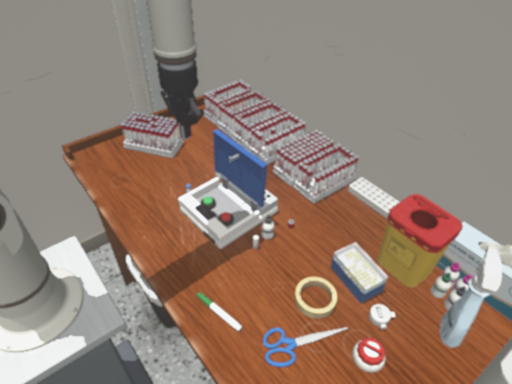

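View pics/w4.png

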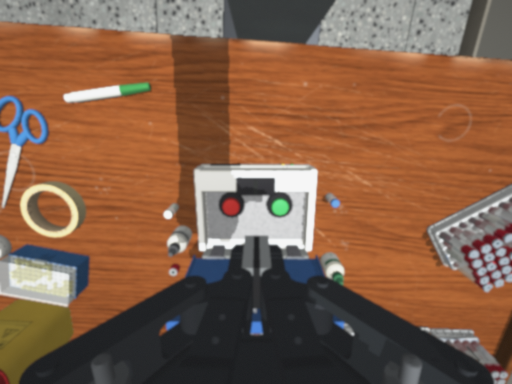

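The cover is open and upright. The green button is on the warmer's left at wrist pixel (206,281), i.e. world (0.488, 0.011); the red one is at (206,231). I'll approach with the hand leaning 15° towards the robot, to keep it away from the striker.

```bash
python3 -c "
from h import *
rel([W(-.0767,.04,.12),W(-.0717,.04,.07),W(-.0717,.04,.058)],15)"
```

```text
[-74.1  38.4 175.2] [ 0.   -3.    0.02]
[-79.1  38.4 225.2] [ 0.   -3.    0.02]
[-79.1  38.4 237.2] [ 0.   -3.    0.02]
```

```bash
python3 -m crank '[0,0,20,40,0,-1.5,0, 0,-20,38,85,0,-3,0, 0,-50,38,130,0,-3,0, 0,-74,38,165,0,-3,0, 0,-78,38,200,0,-3,0, 0,-79,38,225,0,-3,0, 0,-79,38,225,0,-3,0]'; python3 - <<'E'
from h import *
im,d=snap('wrist','w5.png');snap('scene','s5.png')
s=robot.read_state();print(s['tcp_pos'])
for o in robot.place_of('wrist','start_top')[:2]: print(o,px2w('wrist',o['location'],z=.05))
rel([W(-.0717,.04,.058),W(-.0717,.04,.0265)],15)
E
```

```text
time: 9.55
tcp_pos: [0.4974, 0.0128, 0.0682]
tool_rot: [-0.033, 0.991, 0.004, 0.128]
force: [0.1, 0.4, 0.8]
grip_width: -0.0002
[0.49958228 0.01295094 0.07065162]
{'location': [208.2, 255.1], 'p': 0.97} [0.49320928 0.01122259 0.05      ]
[ 4.2  0.4 12.6] [0.   0.02 0.02]
[12.4  0.4 43. ] [0.   0.02 0.02]
```

View pics/w5.png

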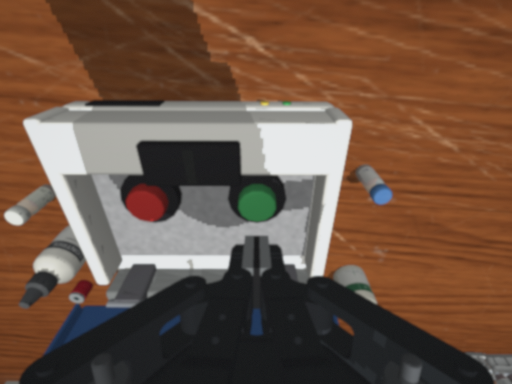

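View pics/s5.png

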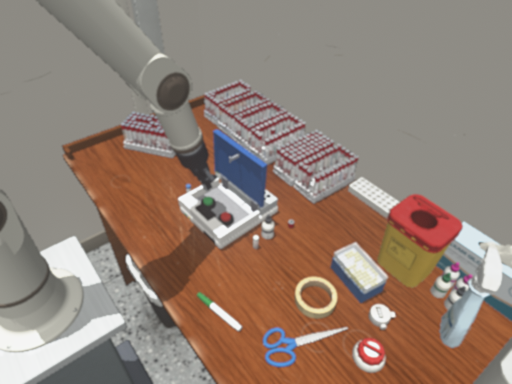

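Green (204,258) is laterally aligned with the tips at (257,237). Pressing straight down.

```bash
python3 -m crank '[0,4,0,12,0,0,0, 0,6,0,20,0,0,0, 0,8,0,27,0,0,0, 0,9,0,31,0,0,0, 0,9,0,31,0,0,0]'; python3 -c "
from h import *
im,d=snap('wrist','w6.png')
s=robot.read_state();print(s['tcp_pos'],s['force'])
rel([W(-.0717,.04,.0265)],15)"
```

```text
time: 10.32
tcp_pos: [0.4983, 0.0129, 0.0374]
tool_rot: [-0.033, 0.991, 0.004, 0.13]
force: [0.4, -0.9, -0.1]
grip_width: 0.0004
[0.4984951  0.01285837 0.03771694] [ 0.49534625 -0.71779683  0.32822223]
[ 2.1  0.4 11.1] [ 0.   -0.    0.02]
```

View pics/w6.png

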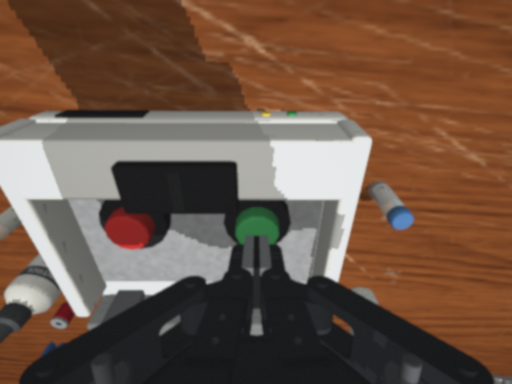

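```bash
python3 -m crank '[0,1,0,4,0,0,0, 0,2,0,8,0,0,0, 0,2,0,8,0,0,0]'; python3 -m crank '[0,1,0,2,0,0,0, 0,1,0,4,0,0,0, 0,1,0,4,0,0,0]';  python3 -c "
from h import *
im,d=snap('wrist','w7.png')
s=robot.read_state();print(s['tcp_pos'],s['force'])"
```

```text
time: 10.75
tcp_pos: [0.499, 0.0129, 0.0296]
tool_rot: [-0.033, 0.991, 0.004, 0.131]
force: [-0.0, 0.4, 1.8]
grip_width: -0.0001
time: 11.12
tcp_pos: [0.499, 0.0129, 0.0256]
tool_rot: [-0.033, 0.991, 0.004, 0.131]
force: [0.3, -0.3, 3.7]
grip_width: -0.0002
[0.49899575 0.01289359 0.02565784] [0.56464194 0.22647689 3.71807919]
```

View pics/w7.png

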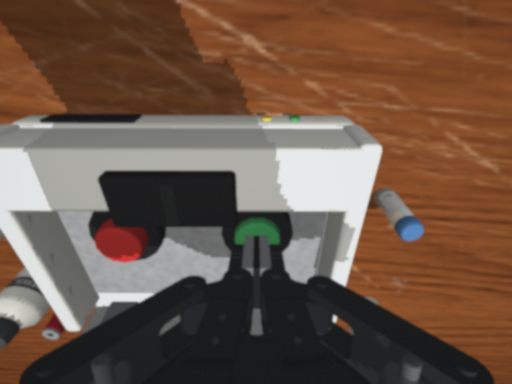

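Force is rising as the spring compresses (3.7 N; fully in is 5 N). A bit further.

```bash
python3 -m crank '[0,0,0,1,0,0,0, 0,1,0,2,0,0,0, 0,1,0,2,0,0,0]'; python3 -m crank '[0,0,0,1,0,0,0, 0,0,0,1.5,0,0,0, 0,0,0,1.5,0,0,0]'
```

```text
time: 11.55
tcp_pos: [0.4991, 0.0129, 0.0242]
tool_rot: [-0.033, 0.991, 0.004, 0.131]
force: [-3.7, 0.6, 13.7]
grip_width: -0.0002
time: 11.92
tcp_pos: [0.4993, 0.0129, 0.0237]
tool_rot: [-0.033, 0.991, 0.004, 0.131]
force: [-10.5, -0.8, 30.5]
grip_width: -0.0002
```

Hard stop reached at 13–30 N: the button is fully in. Retreat up, then go over behind the cover.

```bash
python3 -c "
from h import *
rel([W(-.085,.04,.07),W(-.10,.03,.18),W(-.10,0,.28),W(.045,0,.285)],[15,15,0,0])
print(robot.read_state()['tcp_pos'])"
```

```text
[  0.7   0.4 -48.1] [0.   0.02 0.02]
[ -13.5   -9.6 -158.3] [0.   0.02 0.02]
[ -39.5  -39.6 -254.8] [0.   3.02 0.02]
[-180.8  -39.8 -221.8] [0.   3.02 0.02]
[0.49933349 0.01292691 0.02371325]
```

```bash
python3 -m crank '[0,-1,0,-20,0,0,0, 0,1,0,-50,0,0,0, 0,-6,-4,-100,0,0,0, 0,-13,-10,-158,0,0,0, 0,-26,-25,-210,0,1.5,0, 0,-39,-40,-255,0,3,0, 0,-39,-40,-255,0,3,0, 0,-39,-40,-255,0,3,0]'
python3 -c "
from h import *
snap('scene','s8.png');im,d=snap('wrist','w8.png')
rel([W(-.02,0,.285),W(.045,0,.285),W(.045,0,.16)])"
```

```text
time: 12.92
tcp_pos: [0.4725, -0.0288, 0.2771]
tool_rot: [-0.033, 0.999, 0.0, -0.001]
force: [-0.6, -0.6, -1.2]
grip_width: -0.0002
[-82.4  -0.2  -9. ] [ 0.   -0.04  0.02]
[-147.4   -0.3   -9.2] [ 0.   -0.04  0.02]
[-147.8   -0.3  115.8] [ 0.   -0.04  0.02]
```

View pics/s8.png

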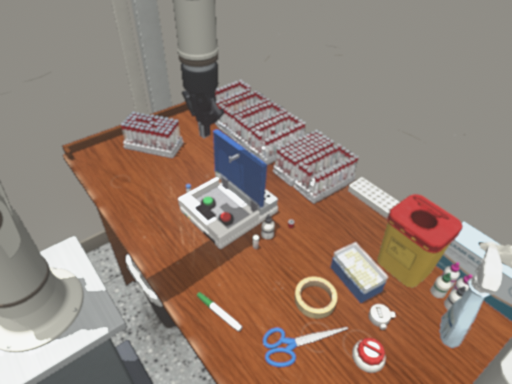

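View pics/w8.png

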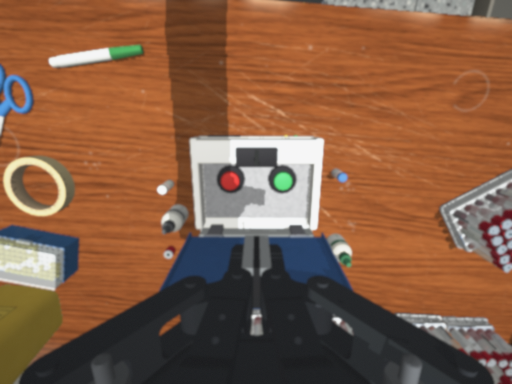

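Cover still upright, buttons up, surroundings unmoved. Go over the cover and down behind it.

```bash
python3 -m crank '[0,-40,0,-10,0,0,0, 0,-85,0,-12,0,0,0, 0,-130,0,-12,0,0,0, 0,-150,0,-10,0,0,0, 0,-150,0,30,0,0,0, 0,-150,0,75,0,0,0, 0,-150,0,116,0,0,0, 0,-150,0,116,0,0,0]'
python3 - <<'E'
from h import *
snap('scene','s9.png')
s=robot.read_state();print(s['tcp_pos'],s['force'])
ts=[]
for th in [90,80,70,60,50,40,30,20,10,5]:
    t=np.radians(th); r=.110+.012*(90-th)/90
    x=-r*np.cos(t)+.004*np.sin(t)+.011; z=.07+r*np.sin(t)+.004*np.cos(t)
    ts.append(W(x,0,z-.0205))
ts+= [W(-.12,0,.052),W(-.12,0,.044)]
rel(ts)
E
```

```text
time: 14.02
tcp_pos: [0.618, -0.0185, 0.1573]
tool_rot: [-0.034, 0.999, 0.0, -0.005]
force: [-1.3, -0.3, 0.3]
grip_width: -0.0001
[ 0.62048872 -0.01855165  0.16027636] [0.98694307 0.31130524 1.28894322]
[32.1 -0.2  0.9] [ 0.01 -0.06  0.02]
[51.5 -0.2  0.7] [ 0.01 -0.06  0.02]
[70.9 -0.1  3.9] [ 0.01 -0.06  0.02]
[89.6 -0.1 10.5] [ 0.01 -0.06  0.02]
[ 1.071e+02 -1.000e-01  2.040e+01] [ 0.01 -0.06  0.02]
[122.7  -0.   33.3] [ 0.01 -0.06  0.02]
[136.1  -0.   49. ] [ 0.01 -0.06  0.02]
[146.5  -0.   66.9] [ 0.01 -0.06  0.02]
[153.8  -0.   86.7] [ 0.01 -0.06  0.02]
[156.1  -0.   97. ] [ 0.01 -0.06  0.02]
[166.6   0.  109.1] [ 0.01 -0.06  0.02]
[166.5   0.  117.1] [ 0.01 -0.06  0.02]
```

View pics/s9.png

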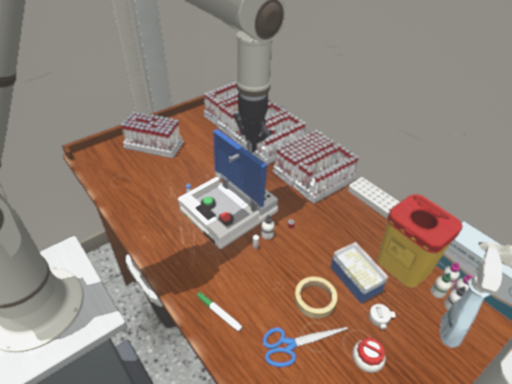

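The fingers are behind the upright cover. Push it forward in an arc.

```bash
python3 -m crank '[0,16,0,1,0,0,0, 0,32,0,1,0,0,0, 0,42,0,1,0,0,0, 0,52,0,1,0,0,0, 0,61,0,2,0,0,0, 0,71,0,4,0,0,0, 0,80,0,7,0,0,0, 0,90,0,11,0,0,0, 0,90,0,11,0,0,0]'
python3 -c "
from h import *
snap('scene','s10.png')"
```

```text
time: 15.2
tcp_pos: [0.5313, -0.0252, 0.1505]
tool_rot: [-0.033, 0.999, -0.0, -0.001]
force: [-0.1, -0.4, 0.1]
grip_width: 0.0004
```

View pics/s10.png

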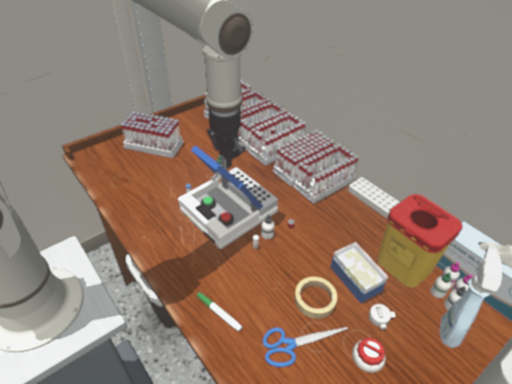

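The cover is tipped forward to roughly 55–60° under the fingers. Continue the arc.

```bash
python3 -m crank '[0,9,0,5,0,0,0, 0,17,0,10,0,0,0, 0,25,0,16,0,0,0, 0,33,0,22,0,0,0, 0,40,0,30,0,0,0, 0,46,0,38,0,0,0, 0,52,0,47,0,0,0, 0,57,0,56,0,0,0, 0,61,0,66,0,0,0, 0,64,0,76,0,0,0, 0,66,0,82,0,0,0, 0,66,0,82,0,0,0]'
python3 -c "
from h import *
im,d=snap('wrist','w11.png');chk();snap('scene','s11.png')
rel([W(-.12,0,.054),W(-.12,0,.044)])"
```

```text
time: 16.75
tcp_pos: [0.4662, -0.0294, 0.0687]
tool_rot: [-0.033, 0.999, 0.0, -0.001]
force: [0.2, 0.1, 1.4]
grip_width: 0.0001
tip [ 0.4558 -0.0341  0.0934] cover [ 0.4423 -0.1011  0.0931] [ 0.4626 -0.0632  0.0899] [0.4855 0.0438 0.0858]
[ 0.4667 -0.0293  0.0692] [-0.51  0.68  1.02]
[13.1  0.5 15.3] [ 0.   -0.01  0.02]
[13.1  0.5 25.3] [ 0.   -0.01  0.02]
```

View pics/w11.png

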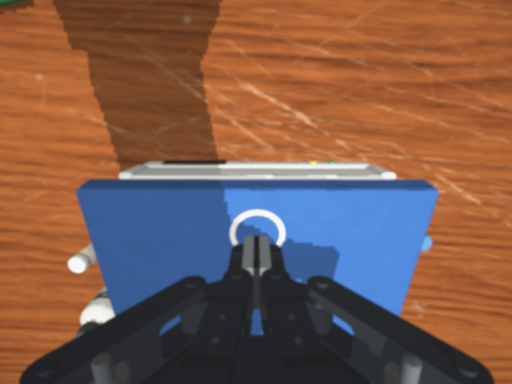

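View pics/s11.png

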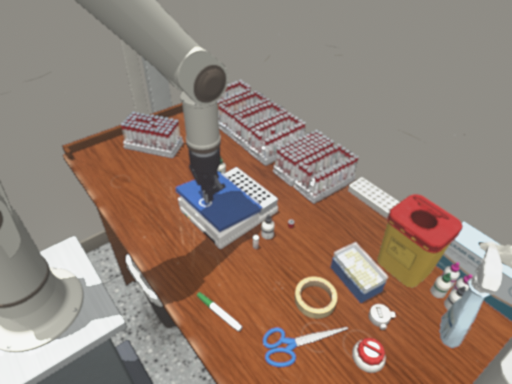

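The cover is nearly down (about 9°), with the tips on the ring (257,238). Press in to the stop.

```bash
python3 -m crank '[0,4,0,4,0,0,0, 0,8,0,9,0,0,0, 0,12,0,14,0,0,0, 0,13,0,18,0,0,0, 0,13,0,22,0,0,0, 0,13,0,24,0,0,0, 0,13,0,24.5,0,0,0, 0,13,0,24.5,0,0,0]'
python3 -c "
from h import *
chk()"
```

```text
time: 17.9
tcp_pos: [0.4537, -0.0302, 0.0446]
tool_rot: [-0.033, 0.999, 0.0, -0.001]
force: [-0.3, -0.4, 0.5]
grip_width: 0.0002
tip [ 0.4426 -0.035   0.0694] cover [ 0.4316 -0.1048  0.0626] [ 0.4497 -0.0641  0.0652] [0.4693 0.0403 0.0663]
[ 0.4537 -0.0302  0.0447] [-0.34  0.68  0.92]
```

```bash
python3 -m crank '[0,0,0,1,0,0,0, 0,0,0,1,0,0,0]'
python3 -m crank '[0,0,0,-5,0,0,0, 0,0,0,-12,0,0,0, 0,0,0,-30,0,0,0, 0,0,0,-60,0,0,0, 0,0,0,-100,0,0,0, 0,0,0,-150,0,0,0, 0,0,0,-200,0,0,0, 0,0,0,-200,0,0,0, 0,0,0,-200,0,0,0, 0,0,0,-200,0,0,0]'
python3 -c "
from h import *
snap('scene','s12.png');im,d=snap('wrist','w12.png')
for p in [W(-.14,-.05,.074),W(-.14,.05,.074),W(-.08,-.07,.074),W(-.08,.07,.074)]:
    rc=w2px('wrist',p);print(p.round(4),px2w('wrist',rc,d=d).round(4))
im,d=snap('top','t12.png')
for l in['vial_blue','vial_white','dropper','dropper_dark','cap','tape']:
    for o in robot.place_of('top',l)[:1]: print(l,round(o['p'],2),np.round(o['location'],1),px2w('top',o['location'],z=0).round(3))
"
```

```text
time: 18.2
tcp_pos: [0.4539, -0.0302, 0.0437]
tool_rot: [-0.033, 0.999, 0.0, -0.0]
force: [-1.2, 0.1, 0.4]
grip_width: 0.0001
time: 19.45
tcp_pos: [0.4531, -0.0302, 0.2426]
tool_rot: [-0.033, 0.999, 0.0, -0.001]
force: [-0.8, -0.7, -0.4]
grip_width: -0.0
[ 0.4371 -0.0809  0.074 ] [ 0.4368 -0.0807  0.0756]
[0.4305 0.0188 0.074 ] [0.4303 0.0186 0.0752]
[ 0.4982 -0.097   0.074 ] [ 0.4981 -0.0969  0.0744]
[0.4891 0.0427 0.074 ] [0.4891 0.0428 0.0739]
vial_blue 0.62 [236.2 191.3] [0.483 0.097 0.   ]
vial_white 0.59 [218.5 301. ] [ 0.527 -0.169  0.   ]
dropper_dark 0.59 [202.9 298.7] [ 0.565 -0.163  0.   ]
cap 0.53 [174.5 302.3] [ 0.635 -0.172  0.   ]
tape 0.6 [221.8 388.9] [ 0.521 -0.384  0.   ]
```

View pics/s12.png

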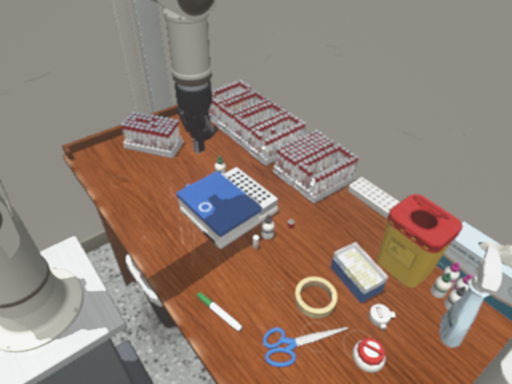

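View pics/w12.png

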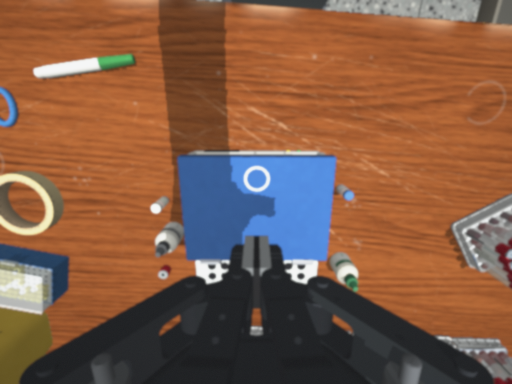

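It's level after release, with the ring at (179,257) and everything standing. I'll wait a second and measure the cover's slope more robustly.

```bash
python3 -m crank '[0,0,0,0,0,0,0, 0,0,0,0,0,0,0, 0,0,0,0,0,0,0, 0,0,0,0,0,0,0, 0,0,0,0,0,0,0, 0,0,0,0,0,0,0, 0,0,0,0,0,0,0, 0,0,0,0,0,0,0]'
python3 -c "
from h import *
im,d=robot.get_image('wrist')
P=[]
for x in np.arange(-.14,-.04,.01):
  for y in (-.085,-.07,-.055,.055,.07,.085):
    p=W(x,y,.074);q=px2w('wrist',w2px('wrist',p),d=d);P.append([x,q[2]])
P=np.array(P);print(np.polyfit(P[:,0],P[:,1],1),np.ptp(P[:,1]))
"
```

```text
time: 20.9
tcp_pos: [0.4542, -0.0302, 0.2438]
tool_rot: [-0.033, 0.999, 0.0, 0.0]
force: [-0.8, 0.0, -0.3]
grip_width: 0.0006
[-0.01895516  0.07243516] 0.002445027459070992
```

```bash
python3 -c "
from h import *
print(robot.hand_in())"
```

```text
the job is handed in; nothing more can be done
None
```

I handed the job in at about 21 s, and every step looked done in the checks I could make. `hand_in` gives no verdict.

**What I did**
- **Opening:** I pressed the cover about 9 mm in at the ring and let go. It sprang fully open.
- **Green button:** I pressed it to its hard stop (about 14 N, then 30 N as I pushed a little further).
- **Closing:** I pushed the cover over from behind, pressed it about 9 mm in again and let go.

**Last checks**
- **Cover:** more than two seconds after I let go, it was still shut and level. The fitted slope is about 0.019 rad, and the limit is 0.05.
- **Hand:** it was clear of everything, about 0.17 m above the cover.
- **Buttons:** both looked up in the last picture before I closed the cover. I did not touch the red one.
- **Things standing around:** the pictures showed all of them upright. The top-camera positions for five of them agree with the first ones to about 11 mm or better, which I put down to detection error.

**What disagreed**
- **Fingertip position:** the real fingertips were about 20 mm behind the reported TCP. My first presses therefore missed the cover, until the wrist camera's depth showed the gap and I corrected for it.
- **Press force:** on the final press the wrist force was near the noise (under 1 N), so I judged that press by depth instead.
- **Green-capped dropper:** the network did not find it in the last top picture. I only saw it standing in the scene and wrist pictures.

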